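Free the jammed tin and shut the dispenser gate

TASK

The front tin has jammed in the narrow mouth of the tin dispenser, so its gate cannot shut. Ease that tin straight back through the mouth, sliding it without lifting or denting it, and keep pushing until the whole row is pressed up firm against the sprung plate at the far end; then slide the gate fully shut in front of it, gently, and leave the other things on the table alone.

Things in the scene. Friction and masses are not known exactly. Their poses are not given: they have to be found in the camera images.
- lane: white open-topped dispenser lane, fixed. Origin: on the table top under the middle of the mouth; +x runs into the lane, +z up. Floor 4 mm thick, reaching 45 mm out before the mouth. Inside 48 mm wide, walls 40 mm high. A sprung end plate on a wooden block, not measured, ends the row: the row meets it with the front tin's centre anywhere from x = 25 to 65 mm, different every time, to be felt
- mouth (a point): middle of the mouth, 22 mm above the table (lane x = -2.5 mm, y = 0): the gap between the straight aluminium guide (face at lane y = -21 mm, 12 mm thick, 40 mm high, from x = -45 to 0) and the edge of the 40 mm high gate, which comes from +y and spans lane x = -5 to 0. Up to 45 mm in front of the gate is open floor
- front_tin (a point): centre (half-way up) of the jammed tin: round, aluminium with steel lid, 42 mm wide, 40 mm high, 60 to 105 g, upright on the lane's floor, pinched between guide and gate, mostly outside. Push it along lane +x from outside, low down, with shut fingers: the pinch resists with 5 to 10 N and lets go once its middle has passed lane x = -5 mm (the gate gives way by 1 mm). It dents above 20 N
- rear_tin (a point): centre (half-way up) of the last of the four equal tins of the row (unmeasured gaps of some mm between them and behind it). Closed up, front and rear centres are 126 mm apart. The sliding row resists with only 1 to 3 N; from the end plate on the push rises by about 4 N per mm: a push of about 9 N, kept for half a second, is right
- gate (a joint): how far the aluminium sliding gate is open (m): 0 = fully shut, edge on the guide, a firm stop; 0.050 = wide open. It slides along the lane's y, stays where it is left and takes about 2.5 N to slide; about 9 N at the end tells that it is home
- gate_knob (a point): middle of the gate's upright black knob (14 mm wide, from 44 to 78 mm above the table; this point at 61 mm). Push the knob along lane -y to shut; its +y side is free. Gate and front board below it are 40 mm high, the tab under the knob 48 mm. More than 25 N on the dispenser bends it
- spare_tin: bystander: another such tin standing beside the lane; origin under its centre
- tape_roll: bystander: cardboard ring 96 mm wide, 24 mm high, lying beside the lane; origin under its centre
- jar: bystander: clear jar 60 mm wide, 85 mm high beside the lane; origin under its centre
- mug: bystander: white mug 76 mm wide, 90 mm high, far to the left; origin under its centre
- screwdriver: bystander: screwdriver lying on the right; origin under its middle
- small_carton: bystander: closed carton 110 x 160 x 60 mm at the far right; origin under its centre
Mind the look-alikes: they are no part of the job. What is shaped like the part that bears rear_tin but orange or yellow is not meant.

How it is judged (in metres and radians):
On the way, in this order (a step that is already met when the one before it is completed fails the run):
1. the front tin is through the mouth and the row is pressed firm against the end plate (over 6 N on the front tin, front and rear tins within 3 mm of touching all along, for 0.2 s) (x of front_tin in the frame of lane above 0.022 m and contact force between the fingers and tin1 above 6 N and horizontal distance between front_tin and rear_tin below 0.129 m), for 0.2 s.
2. the gate is fully shut (value of joint gate below 0.002 m), for 0.2 s.
At the end, for the whole second after the job is handed in: the gate is shut (within 2 mm), the front tin stands upright behind it at rest, and the row is still closed up (front and rear tin centres no more than 129.5 mm apart) (value of joint gate below 0.002 m and x of front_tin in the frame of lane above 0.022 m and horizontal distance between front_tin and rear_tin below 0.1295 m and angle between each of front_tin, rear_tin's own z axis and vertical below 0.1 rad and linear speed of tin1 below 0.01 m/s); the robot touches nothing.
It fails at once if more than 20 N between the robot and the front tin (contact force between any of the fingers, the arm and tin1 above 20 N).
It fails at once if more than 25 N between the robot and the dispenser or its gate (contact force between any of the fingers, the arm and lane above 25 N).
It fails at once if the front tin is lifted by more than 15 mm or tipped over (height (world z) of front_tin above 0.039 m or angle between front_tin's own z axis and vertical above 0.5 rad).
It fails at once if a bystander is moved by more than 25 mm (distance of any of spare_tin, tape_roll, jar, mug, screwdriver, small_carton from where it was at the start of the episode above 0.025 m).
It also fails if it takes over 53 s, if anything falls off the work surface, if the arm or the gripper's body presses on something with over 40 N, if the wrist force passes 120 N, or if a joint passes its speed limit or range.

ROBOT

A 7-joint arm with a two-finger parallel gripper is mounted at the origin on the work surface. World frame = base frame: x ahead of the robot, y to its left, z up, the work surface at z = 0. Lengths are in mm, angles in rad, forces in N, time in s.
With the tool pointing down it reaches from about 400 to 850 mm from the base axis. Payload 4.5 kg.
Tool frame: the origin (TCP) lies between the finger pads; the fingertips stand 22 mm ahead of it and the grasp point (between the pads) lies 3 mm ahead of it (r.finger_overhang is the distance from the TCP to the fingertips, in mm); z points along the fingers, y is the line along which they close (so a half turn about z gives the same grasp; the last joint's range is limited). The gripper opens to 88 mm and grips with 3 to 60 N. Pads are 18 mm wide; open, the fingers measure 123 mm over their backs; the gripper's body (75 mm by 187 mm) begins 45 mm behind the grasp point.
Start: joints at [1.284, 0.689, -0.195, 1.565, 0.157, 0.902, -0.215], TCP at [197.107, -593.127, 260.743] pointing down, gripper open.
Joint ranges: [-3.01, 3.01], [-0.46, 2.08], [-1.47, 1.51], [0.13, 2.56], [-1, 4.14], [0.04, 2.09], [-2.66, 2.66]. Speed limits (rad/s): [2.57, 2.57, 3.14, 3.14, 3.14, 3.14, 3.14].

INTERFACE

Orientations are given as a rotation vector (axis times angle).
In Python, from station import r gives the robot as it stands. The module is installed in compiled form; this text tells all that it offers.
- The arm moves only by the shell command python3 -m pendant 'ROWS'. ROWS is JSON, a list of rows, each an object of numbers: "dx", "dy", "dz": the shift along the tool's x, y, z in m; "ax", "ay", "az": the turn, a rotation vector about the tool's x, y, z in degrees; "fingers": the finger opening in m, from 0 to 0.0881. In form: [{"dx": .., "dy": .., "dz": .., "ax": .., "ay": .., "az": .., "fingers": ..}, ...]. A call has 1 to 12 rows; each row shifts and turns the commanded pose from where the row before left it, along the tool's axes as they then stand; what a row does not reach is not made up. A row lasts 1/12 s, in which the tool goes at most 41.7 mm and 7.16 degrees, less where a joint would pass 70% of its speed; a pose out of reach is approached as far as the arm can. A call is refused whole if a number of a shift passes 0.0417 or a number of a turn 7.16, either way. A call with a gripper value outside its range is refused whole. The fingers move at their own pace and stop on an object; the grip force is fixed at half the most. Time passes only in rows, so rows that do not move let the fingers close. It gives the time, the measured TCP pose, the force, the opening and the grip force at its end, in the units of the state.
- r.state(): the state, without advancing time (a new reading comes with each control period).
- r.grab_frame(name): name is "scene" or "top" or "wrist"; returns a dict with "frame" (384x512x3 uint8, red, green, blue), "mtx" (3x3 intrinsics, pixels), "xyz" and "rotation" of the camera in the world. Camera axes: x right, y down, z forward; pixel columns grow to the right and rows downward; lengths in mm; the calibration is good to about 2 mm. A picture is of the moment at which its call begins. There is no depth.
- r.finish_job(): hands the job in; it is judged then, once.
Trained networks look in a picture, given as the dict that the camera call returned (one of the last four; its "shot" number tells which), for a name from the list of things; names that differ only in an ending like _2 or _b are one class to them, and where a whole thing is asked for, a point or a joint stands for the part that bears it (a point fixed in the world has none). Each returns a list of dicts, best first, with "p" (0 to 1); they miss things now and then, are a little off and sometimes report something else, mostly with a low value. They report only what shows in the picture. A call takes as long as a camera call. They do not tell look-alikes from the thing itself.
- r.spot_in(picture, label): "location" ([x, y, z] in mm, in world coordinates, good to about 4 mm: the middle of the surface that is visible of it).
- r.place_of(picture, label): "location" ([x, y, z] in mm, in world coordinates, good to about 4 mm: a listed point, or the origin of a listed thing).
The state is a dict: "t": time; "joint_pos": joint angles; "joint_vel": joint speeds; "joint_efforts": joint torques, N m; "ee_pos": TCP position; "tool_rot": TCP orientation; "ft_force": force on the tool from outside, world axes, zero at the start; "moment": the same for the moment, N m; "grip_width": finger opening in mm; "grasp_force": force on a finger pad.
Only numpy, scipy, OpenCV 4.12 (cv2) and the standard library are available. Lean on these libraries where they do the work, as an engineer would, in place of code of your own. Each camera call takes 0.05 s, during which the arm holds its last target. There are 200 camera calls.

## Working session

There is one attempt and no reset: what is moved stays moved. The work goes in short steps, Python scripts to look and compute and a shell command to move; the robot and the scene stay as the last step left them, time stands still between calls to the robot, and variables do not carry over. Pictures are saved under pics/ and viewed, at most 10 in all, crops included, and the job is handed in when it is done.

```bash
mkdir -p pics; cat > h.py <<'E'
from station import r
import numpy as np, cv2
def save(p,n): cv2.imwrite('pics/'+n,p['frame'][:,:,::-1])
E
python3 - <<'E'
from h import *
for c in ('top','scene'):
    p=r.grab_frame(c); save(p,c+'1.png'); print(c,p['xyz'])
    for n in ('lane','mouth','front_tin','rear_tin','gate_knob','spare_tin','tape_roll','jar'):
        print(n,[(np.round(d['location']),round(d['p'],2)) for d in r.place_of(p,n)[:3]])
s=r.state();print(s['t'],s['ee_pos'],s['tool_rot'],s['ft_force'])
E
```

```text
top [ 467.46339068   12.32932122 1133.58930902]
lane [(array([463.,  16.,   2.]), 0.71), (array([612., -66.,   0.]), 0.62)]
mouth [(array([462.,   8.,  22.]), 0.93)]
front_tin [(array([459.,   5.,  27.]), 0.64)]
rear_tin [(array([ 690., -113.,   20.]), 0.77), (array([766., -34.,  17.]), 0.61), (array([ 512., -124.,   22.]), 0.55)]
gate_knob [(array([442.,  86.,  62.]), 0.57)]
spare_tin [(array([610., -68.,   2.]), 0.74)]
tape_roll [(array([555., 148.,   1.]), 0.63)]
jar [(array([683., -26.,  -2.]), 0.59)]
scene [1345.10640121 -428.38181237 1069.37882968]
lane [(array([610., -68.,   2.]), 0.61), (array([469.,  12.,  -1.]), 0.59)]
mouth [(array([464.,   8.,  23.]), 0.96), (array([454.,   7.,  24.]), 0.34)]
front_tin [(array([594.,  41.,  28.]), 0.4)]
rear_tin [(array([767., -40.,  19.]), 0.73), (array([ 692., -109.,   23.]), 0.67), (array([ 513., -120.,   18.]), 0.65)]
gate_knob [(array([442.,  87.,  63.]), 0.48)]
spare_tin [(array([608., -70.,   2.]), 0.63)]
tape_roll [(array([547., 143.,   4.]), 0.94)]
jar [(array([682., -33.,  -1.]), 0.65), (array([453.,  10.,  21.]), 0.52), (array([470.,  11.,   1.]), 0.47)]
0.9 [ 197.10043681 -593.11873731  260.73247606] [3.10122323e+00 5.01754907e-01 4.90741409e-05] [-0.01610173 -0.46601799  1.12719159]
```

View pics/top1.png

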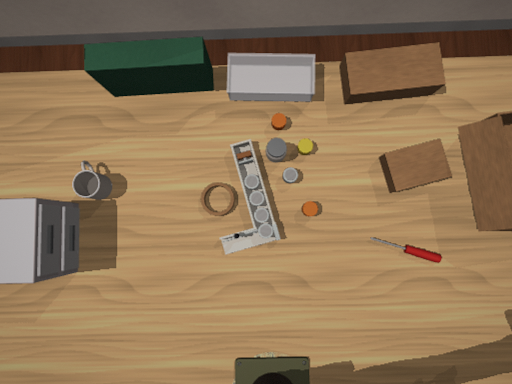

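View pics/scene1.png

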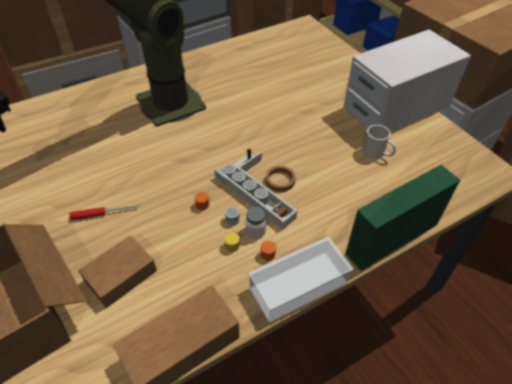

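The top view shows the lane running from the jammed front tin at about (266,231) up to the end plate near (243,155). The four tins are at (266,231), (262,215), (257,199) and (252,182), and the knob is at (237,236). The orange and yellow tins are loose decoys. Next I'll zoom in to get the lane axis.

```bash
cat >> h.py <<'E'
def ray(p,uv,z):
    d=np.array(p['rotation'])@np.linalg.inv(p['mtx'])@np.array([uv[0],uv[1],1.]); c=np.array(p['xyz'],float)
    return c+d*(z-c[2])/d[2]
def proj(p,X):
    q=np.array(p['mtx'])@np.array(p['rotation']).T@(np.array(X,float)-p['xyz']); return q[:2]/q[2]
E
python3 - <<'E'
from h import *
p=r.grab_frame('top')
im=p['frame'][130:260,210:300,::-1]
cv2.imwrite('pics/crop.png',cv2.resize(im,None,fx=4.6,fy=4.6,interpolation=cv2.INTER_CUBIC))
for uv in [(266,231),(262,215),(257,199),(252,182)]: print(ray(p,uv,44).round(1))
E
```

```text
Traceback (most recent call last):
  File "h.py", line 6, in ray
    return c+d*(z-c[2])/d[2]
                        ~^^^
IndexError: invalid index to scalar variable.
```

View pics/crop.png

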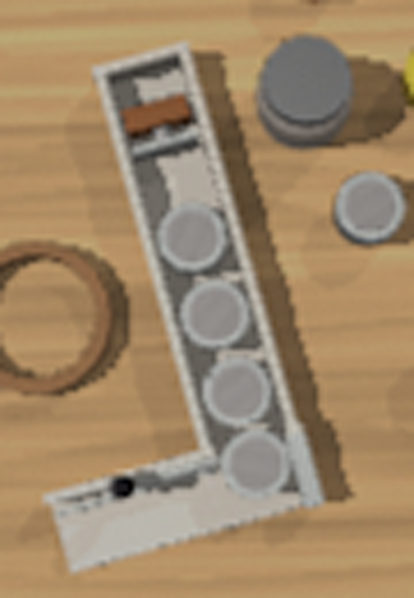

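The crop shows the front tin at (255,460), the other lids at (237,390), (215,313) and (192,237), the end plate at (167,145), the knob top at (122,488) and the guide at (307,465). The right outer wall runs from (190,45) to (297,425).

```bash
sed -i "s/np.array(p\['rotation'\])/R(p)/" h.py; sed -i "s/^def ray/def R(p):\n    m=np.array(p['rotation'],float); return m if m.shape==(3,3) else cv2.Rodrigues(m)[0]\ndef ray/" h.py
python3 - <<'E'
from h import *
p=r.grab_frame('top')
def w(u,v,z): return ray(p,(210+u/4.6-.4,130+v/4.6-.4),z)
for n,u,v,z in [('t1',255,460,44),('t2',237,390,44),('t3',215,313,44),('t4',192,237,44),('knobtop',122,487,78),('wallR0',297,425,40),('wallR1',190,45,40),('wallL0',207,450,40),('wallL1',95,70,40),('guide front R',322,502,40),('floor frontL',72,572,40)]: print(n,w(u,v,z).round(1))
a=w(190,45,40)-w(297,425,40); print('yaw R',np.degrees(np.arctan2(a[1],a[0])))
a=w(95,70,40)-w(207,450,40); print('yaw L',np.degrees(np.arctan2(a[1],a[0])))
a=w(192,237,44)-w(237,390,44); print('yaw row',np.degrees(np.arctan2(a[1],a[0])))
a=w(45,497,40)-w(205,450,40); print('gate yaw-90',np.degrees(np.arctan2(a[1],a[0]))-90)
s=r.state();print(cv2.Rodrigues(np.array(s['tool_rot']))[0].round(3))
E
```

```text
t1 [457.2   8.4  44. ]
t2 [499.5  18.1  44. ]
t3 [546.5  30.3  44. ]
t4 [593.2  43.2  44. ]
knobtop [443.7  86.5  78. ]
wallR0 [477.6 -17.6  40. ]
wallR1 [713.   41.7  40. ]
wallL0 [463.8  37.2  40. ]
wallL1 [699.  100.7  40. ]
guide front R [431.  -31.3  40. ]
floor frontL [392.7 120.3  40. ]
yaw R 14.136309971549926
yaw L 15.108073397777398
yaw row 14.941796216451937
gate yaw-90 14.914636899603053
[[ 0.949  0.315  0.   ]
 [ 0.315 -0.949 -0.   ]
 [-0.     0.    -1.   ]]
```

```bash
python3 -m pendant '[{"dx":0.0216,"dy":-0.0273,"az":-4.8,"fingers":0},{"dx":0.0238,"dy":-0.0254,"az":-4.8,"fingers":0},{"dx":0.0258,"dy":-0.0234,"az":-4.8,"fingers":0},{"dx":0.0277,"dy":-0.0211,"az":-4.8,"fingers":0},{"dx":0.0294,"dy":-0.0187,"az":-4.8,"fingers":0},{"dx":0.0308,"dy":-0.0162,"az":-4.8,"fingers":0},{"dx":0.0321,"dy":-0.0135,"az":-4.8,"fingers":0},{"dx":0.0331,"dy":-0.0108,"az":-4.8,"fingers":0},{"dx":0.0339,"dy":-0.0080,"az":-4.8,"fingers":0},{"dx":0.0344,"dy":-0.0051,"az":-4.8,"fingers":0},{"dx":0.0347,"dy":-0.0022,"az":-4.8,"fingers":0},{"dx":0.0348,"dy":0.0007,"az":-4.8,"fingers":0}]'
```

```text
invalid input
```

```bash
python3 -m pendant '[{"dx":0.0216,"dy":-0.0273,"dz":0,"ax":0,"ay":0,"az":-4.8,"fingers":0}]'
```

```text
t: 1.08
ee_pos: [205.4, -565.9, 260.6]
tool_rot: [3.074, 0.618, -0.005]
ft_force: [-0.1, -0.3, -0.2]
grip_width: 83.5
grasp_force: 0.0
```

```bash
python3 -m pendant '[{"dx":0.0238,"dy":-0.0254,"dz":0,"ax":0,"ay":0,"az":-4.8,"fingers":0},{"dx":0.0258,"dy":-0.0234,"dz":0,"ax":0,"ay":0,"az":-4.8,"fingers":0},{"dx":0.0277,"dy":-0.0211,"dz":0,"ax":0,"ay":0,"az":-4.8,"fingers":0},{"dx":0.0294,"dy":-0.0187,"dz":0,"ax":0,"ay":0,"az":-4.8,"fingers":0},{"dx":0.0308,"dy":-0.0162,"dz":0,"ax":0,"ay":0,"az":-4.8,"fingers":0},{"dx":0.0321,"dy":-0.0135,"dz":0,"ax":0,"ay":0,"az":-4.8,"fingers":0},{"dx":0.0331,"dy":-0.0108,"dz":0,"ax":0,"ay":0,"az":-4.8,"fingers":0},{"dx":0.0339,"dy":-0.0080,"dz":0,"ax":0,"ay":0,"az":-4.8,"fingers":0},{"dx":0.0344,"dy":-0.0051,"dz":0,"ax":0,"ay":0,"az":-4.8,"fingers":0},{"dx":0.0347,"dy":-0.0022,"dz":0,"ax":0,"ay":0,"az":-4.8,"fingers":0},{"dx":0.0348,"dy":0.0007,"dz":0,"ax":0,"ay":0,"az":-4.8,"fingers":0}]'
cat > st.py <<'E'
from h import *
s=r.state(); M=cv2.Rodrigues(np.array(s['tool_rot'],float))[0]
print('t',round(s['t'],2),'ee',np.round(s['ee_pos'],1),'yaw_y',round(np.degrees(np.arctan2(M[1,1],M[0,1])),1),'tilt',np.round(M[:,2],3))
e=np.array([np.cos(np.radians(14.8)),np.sin(np.radians(14.8))]);n=np.array([-e[1],e[0]])
d=np.array(s['ee_pos'][:2])-[457.2,8.4]; print('lane rel tin1',d@e,d@n,'F lane',np.array(s['ft_force'][:2])@e,np.array(s['ft_force'][:2])@n,s['ft_force'][2],'joints',np.round(s['joint_pos'],2))
E
python3 st.py
```

```text
t: 2.0
ee_pos: [340.1, -199.0, 261.0]
tool_rot: [2.472, 1.938, 0.0]
ft_force: [1.8, -0.2, 1.0]
grip_width: 10.4
grasp_force: 0.0
t 2.0 ee [ 340.1 -199.   261. ] yaw_y -13.8 tilt [ 0.001 -0.001 -1.   ]
lane rel tin1 -166.23225971198823 -170.64244888277085 F lane 1.6313737212186408 -0.6837824771209141 1.0436134445746157 joints [ 0.74  0.43 -0.47  2.21  0.36  0.58 -0.24]
```

```bash
python3 -m pendant '[{"dx":0,"dy":0,"dz":0,"ax":0,"ay":0,"az":-5.72,"fingers":0},{"dx":0,"dy":0,"dz":0,"ax":0,"ay":0,"az":-5.72,"fingers":0},{"dx":0,"dy":0,"dz":0,"ax":0,"ay":0,"az":-5.72,"fingers":0},{"dx":0,"dy":0,"dz":0,"ax":0,"ay":0,"az":-5.72,"fingers":0},{"dx":0,"dy":0,"dz":0,"ax":0,"ay":0,"az":-5.72,"fingers":0},{"dx":0.0284,"dy":0.0197,"dz":0,"ax":0,"ay":0,"az":0,"fingers":0},{"dx":0.0284,"dy":0.0197,"dz":0,"ax":0,"ay":0,"az":0,"fingers":0},{"dx":0.0284,"dy":0.0197,"dz":0.01,"ax":0,"ay":0,"az":0,"fingers":0},{"dx":0.0284,"dy":0.0197,"dz":0.02,"ax":0,"ay":0,"az":0,"fingers":0},{"dx":0.0284,"dy":0.0197,"dz":0.02,"ax":0,"ay":0,"az":0,"fingers":0},{"dx":0.0284,"dy":0.0197,"dz":0.02,"ax":0,"ay":0,"az":0,"fingers":0},{"dx":0,"dy":0,"dz":0,"ax":0,"ay":0,"az":0,"fingers":0}]'
python3 st.py; python3 - <<'E'
from h import *
p=r.grab_frame('wrist'); save(p,'w1.png'); print(p['xyz'])
for n in ('mouth','front_tin','gate_knob','lane'): print(n,[(np.round(d['location'],1),round(d['p'],2)) for d in r.place_of(p,n)[:3]])
E
```

```text
t: 3.0
ee_pos: [413.8, 3.8, 189.0]
tool_rot: [-1.902, -2.498, -0.01]
ft_force: [0.8, -0.4, 0.7]
grip_width: 0.6
grasp_force: 0.0
t 3.0 ee [413.8   3.8 189. ] yaw_y 15.4 tilt [ 0.002  0.006 -1.   ]
lane rel tin1 -43.13803807106145 6.648726672745185 F lane 0.6830527319808639 -0.6371298167047355 0.6815294106142789 joints [ 0.17  0.59 -0.44  2.24  0.61  0.41 -0.5 ]
[392.98751658  75.20593872 313.52892875]
mouth [(array([462.5,  11.9,  17.1]), 0.74)]
front_tin [(array([454.8,  13.2,  20.4]), 0.85)]
gate_knob [(array([443.4,  87.5,  60.4]), 0.75)]
lane [(array([467.9,   9.3,   1.3]), 0.78)]
```

View pics/w1.png

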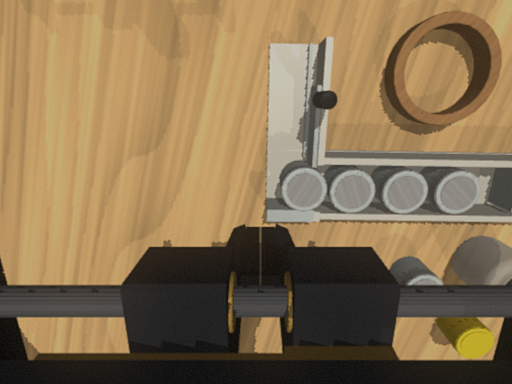

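The wrist view shows the lids at (304,188), (352,190), (405,190) and (458,190), the knob top at (325,100), and the shut fingertips around (262,230).

```bash
python3 - <<'E'
from h import *
p=r.grab_frame('wrist')
P=[ray(p,uv,44) for uv in [(304,187),(352,189.5),(405,190.5),(458,190.5)]]
print([x.round(1) for x in P], ray(p,(325,99),78).round(1))
a=P[3]-P[1]; print(np.degrees(np.arctan2(a[1],a[0])))
g=[ray(p,uv,40) for uv in [(270,211),(318,211)]]; print('guide inner top?',g)
a=ray(p,(505,153),40)-ray(p,(325,155),40);print('wall yaw',np.degrees(np.arctan2(a[1],a[0])))
a=ray(p,(331,40),40)-ray(p,(317,165),40);print('gate yaw',np.degrees(np.arctan2(a[1],a[0]))-90)
c=cv2.resize(p['frame'][20:240,220:512,::-1],None,fx=2.7,fy=2.7,interpolation=cv2.INTER_CUBIC);cv2.imwrite('pics/w2.png',c)
E
```

```text
[array([451.5,  -3.8,  44. ]), array([495.4,   5. ,  44. ]), array([543.6,  16.4,  44. ]), array([591.4,  28.7,  44. ])] [439.3  74.6  78. ]
13.849498935920037
guide inner top? [array([427.59210626, -36.11404487,  40.        ]), array([472.44502143, -24.5857631 ,  40.        ])]
wall yaw 15.060562587476909
gate yaw 11.234357250625962
```

View pics/w2.png

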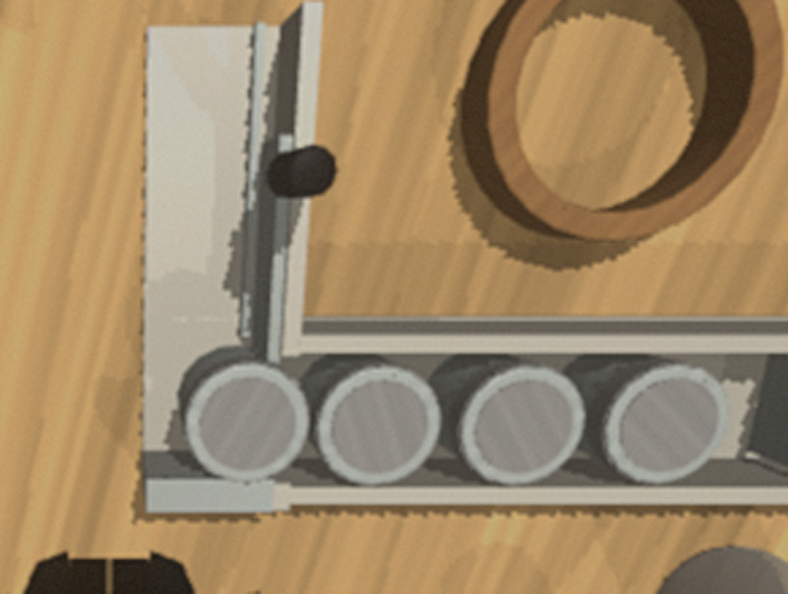

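The enlarged crop shows lid 1 at (248,420), then (379,424), (523,425) and (667,423). The guide's inner top edge runs from (148,480) to (275,483), and the knob top is at about (318,168).

```bash
python3 - <<'E'
from h import *
p=r.grab_frame('wrist')
w=lambda u,v,z: ray(p,(220+u/2.7-.3,20+v/2.7-.3),z)
P=[w(u,v,44) for u,v in [(248,420),(379,424),(523,425),(667,423)]]
K=w(318,168,78); print([x.round(1) for x in P],'knob',K.round(1))
an=lambda a:np.degrees(np.arctan2(a[1],a[0]))
print('row',an(P[3]-P[1]),'wall',an(w(780,335,40)-w(310,333,40)))
g0,g1=w(148,480,40),w(275,482,40); print('guide',g0.round(1),g1.round(1),an(g1-g0),np.linalg.norm(g1-g0))
e=np.array([np.cos(np.radians(14.8)),np.sin(np.radians(14.8)),0]);n=np.array([-e[1],e[0],0])
o=g1+21*n; o2=g0+45*e+21*n; print('origin',o.round(1),o2.round(1))
o=(o+o2)/2
for x in P+[K,w(273,355,40),w(260,333,40)]: print(((x-o)@e).round(1),((x-o)@n).round(1))
E
python3 st.py
```

```text
[array([455.1,   8.5,  44. ]), array([498.7,  18.2,  44. ]), array([546.4,  30.1,  44. ]), array([593.6,  42.9,  44. ])] knob [444.7  88.1  78. ]
row 14.572074882792473 wall 14.125846624333057
guide [428.3 -22.   40. ] [472.  -11.6  40. ] 13.41226977789082 44.83873414013219
origin [466.6   8.7  40. ] [466.5   9.8  40. ]
-11.2 2.2
33.4 0.4
82.5 -0.3
131.5 0.0
-1.0 81.8
-3.1 23.7
-7.8 31.1
t 3.35 ee [411.   -7.6 191.2] yaw_y 14.4 tilt [ 0.001 -0.001 -1.   ]
lane rel tin1 -48.794962677954125 -3.7023296644403176 F lane -0.570221900848562 -0.1357027482851378 -0.18492584691602948 joints [ 0.19  0.59 -0.43  2.25  0.61  0.42 -0.49]
```

```bash
python3 -m pendant '[{"dx":0.004,"dy":-0.003,"dz":0.01,"ax":0,"ay":0,"az":0,"fingers":0},{"dx":0,"dy":0,"dz":0.02,"ax":0,"ay":0,"az":0,"fingers":0},{"dx":0,"dy":0,"dz":0.02,"ax":0,"ay":0,"az":0,"fingers":0},{"dx":0,"dy":0,"dz":0.02,"ax":0,"ay":0,"az":0,"fingers":0},{"dx":0,"dy":0,"dz":0.02,"ax":0,"ay":0,"az":0,"fingers":0},{"dx":0,"dy":0,"dz":0.02,"ax":0,"ay":0,"az":0,"fingers":0},{"dx":0,"dy":0,"dz":0.015,"ax":0,"ay":0,"az":0,"fingers":0},{"dx":0,"dy":0,"dz":0.012,"ax":0,"ay":0,"az":0,"fingers":0},{"dx":0,"dy":0,"dz":0.01,"ax":0,"ay":0,"az":0,"fingers":0},{"dx":0,"dy":0,"dz":0,"ax":0,"ay":0,"az":0,"fingers":0},{"dx":0,"dy":0,"dz":0,"ax":0,"ay":0,"az":0,"fingers":0},{"dx":0,"dy":0,"dz":0,"ax":0,"ay":0,"az":0,"fingers":0}]'
python3 st.py
```

```text
t: 4.35
ee_pos: [406.9, -5.4, 79.7]
tool_rot: [-1.921, -2.481, 0.017]
ft_force: [-0.3, -0.8, 0.4]
grip_width: 0.2
grasp_force: 0.0
t 4.35 ee [406.9  -5.4  79.7] yaw_y 14.5 tilt [-0.01  -0.006 -1.   ]
lane rel tin1 -52.124633262606274 -0.5214151170687419 F lane -0.5010452915253845 -0.6702912498995832 0.418967427755911 joints [-0.04  0.82 -0.11  2.33  1.59  0.09 -1.45]
```

```bash
python3 -m pendant '[{"dx":0,"dy":0,"dz":0.008,"ax":0,"ay":0,"az":0,"fingers":0},{"dx":0,"dy":0,"dz":0.008,"ax":0,"ay":0,"az":0,"fingers":0},{"dx":0,"dy":0,"dz":0.008,"ax":0,"ay":0,"az":0,"fingers":0},{"dx":0,"dy":0,"dz":0,"ax":0,"ay":0,"az":0,"fingers":0},{"dx":0,"dy":0,"dz":0,"ax":0,"ay":0,"az":0,"fingers":0}]'
python3 st.py
```

```text
t: 4.77
ee_pos: [406.3, -5.2, 55.5]
tool_rot: [-1.919, -2.481, 0.018]
ft_force: [-0.2, -0.2, 0.1]
grip_width: 0.3
grasp_force: 0.0
t 4.77 ee [406.3  -5.2  55.5] yaw_y 14.5 tilt [-0.011 -0.006 -1.   ]
lane rel tin1 -52.690396438456695 -0.11987666037090985 F lane -0.22478429083240775 -0.10652968007027946 0.06695830705814423 joints [ 0.08  0.89 -0.3   2.33  1.76  0.24 -1.63]
```

```bash
python3 -m pendant '[{"dx":0,"dy":0,"dz":0.007,"ax":0,"ay":0,"az":0,"fingers":0},{"dx":0,"dy":0,"dz":0.007,"ax":0,"ay":0,"az":0,"fingers":0},{"dx":0,"dy":0,"dz":0.007,"ax":0,"ay":0,"az":0,"fingers":0},{"dx":0,"dy":0.003,"dz":0,"ax":0,"ay":0,"az":0,"fingers":0},{"dx":0,"dy":0.003,"dz":0,"ax":0,"ay":0,"az":0,"fingers":0},{"dx":0,"dy":0.002,"dz":0,"ax":0,"ay":0,"az":0,"fingers":0},{"dx":0,"dy":0,"dz":0,"ax":0,"ay":0,"az":0,"fingers":0}]'
python3 st.py
```

```text
t: 5.35
ee_pos: [415.2, -2.6, 34.8]
tool_rot: [-1.919, -2.484, 0.017]
ft_force: [-1.1, 0.7, 0.4]
grip_width: 0.3
grasp_force: 0.0
t 5.35 ee [415.2  -2.6  34.8] yaw_y 14.6 tilt [-0.008 -0.007 -1.   ]
lane rel tin1 -43.46387010170128 0.0582595407158522 F lane -0.9290923138568348 0.9672472199300682 0.39332700022614375 joints [ 0.1   0.95 -0.34  2.31  1.81  0.29 -1.67]
```

```bash
python3 -m pendant '[{"dx":0,"dy":0.001,"dz":0,"ax":0,"ay":0,"az":0,"fingers":0},{"dx":0,"dy":0.001,"dz":0,"ax":0,"ay":0,"az":0,"fingers":0},{"dx":0,"dy":0.001,"dz":0,"ax":0,"ay":0,"az":0,"fingers":0}]';python3 st.py; python3 -m pendant '[{"dx":0,"dy":0.001,"dz":0,"ax":0,"ay":0,"az":0,"fingers":0},{"dx":0,"dy":0.001,"dz":0,"ax":0,"ay":0,"az":0,"fingers":0}]';python3 st.py
```

```text
t: 5.6
ee_pos: [417.0, -2.2, 34.4]
tool_rot: [-1.918, -2.483, 0.018]
ft_force: [-0.2, -0.0, -0.4]
grip_width: 0.4
grasp_force: 0.0
t 5.6 ee [417.   -2.2  34.4] yaw_y 14.6 tilt [-0.01  -0.007 -1.   ]
lane rel tin1 -41.55568963470188 0.061980506263992145 F lane -0.22367665295363198 0.027518185580940928 -0.4356740264947312 joints [ 0.09  0.94 -0.33  2.3   1.8   0.28 -1.66]
t: 5.77
ee_pos: [418.9, -1.7, 34.2]
tool_rot: [-1.918, -2.483, 0.018]
ft_force: [-0.6, 0.6, -0.3]
grip_width: 0.5
grasp_force: 0.0
t 5.77 ee [418.9  -1.7  34.2] yaw_y 14.6 tilt [-0.011 -0.006 -1.   ]
lane rel tin1 -39.597894980911974 0.052367913657192 F lane -0.42456721719286683 0.6916524912711278 -0.34853625465968036 joints [ 0.09  0.94 -0.32  2.29  1.79  0.27 -1.65]
```

```bash
python3 -m pendant '[{"dx":0,"dy":0.001,"dz":0,"ax":0,"ay":0,"az":0,"fingers":0},{"dx":0,"dy":0.001,"dz":0,"ax":0,"ay":0,"az":0,"fingers":0}]';python3 st.py|tail -1; python3 -m pendant '[{"dx":0,"dy":0.001,"dz":0,"ax":0,"ay":0,"az":0,"fingers":0},{"dx":0,"dy":0.001,"dz":0,"ax":0,"ay":0,"az":0,"fingers":0}]';python3 st.py|tail -1
```

```text
t: 5.93
ee_pos: [420.5, -1.3, 34.1]
tool_rot: [-1.918, -2.482, 0.019]
ft_force: [-1.6, -1.1, -0.1]
grip_width: 0.5
grasp_force: 0.6
lane rel tin1 -37.99101129112618 0.037142444415316674 F lane -1.8762444272334378 -0.6484197601112133 -0.05044278274649128 joints [ 0.08  0.94 -0.31  2.29  1.78  0.26 -1.64]
t: 6.1
ee_pos: [422.1, -1.2, 34.1]
tool_rot: [-1.918, -2.482, 0.02]
ft_force: [-2.9, -1.2, 1.7]
grip_width: 0.4
grasp_force: 1.5
lane rel tin1 -36.40397343851741 -0.2646628023820493 F lane -3.1405941130429156 -0.3598979175345856 1.685446916134662 joints [ 0.07  0.94 -0.3   2.29  1.77  0.25 -1.63]
```

```bash
python3 -m pendant '[{"dx":0,"dy":0.001,"dz":0,"ax":0,"ay":0,"az":0,"fingers":0},{"dx":0,"dy":0.001,"dz":0,"ax":0,"ay":0,"az":0,"fingers":0}]';python3 st.py|tail -1; python3 -m pendant '[{"dx":0,"dy":0.001,"dz":0,"ax":0,"ay":0,"az":0,"fingers":0},{"dx":0,"dy":0.001,"dz":0,"ax":0,"ay":0,"az":0,"fingers":0}]';python3 st.py|tail -1
```

```text
t: 6.27
ee_pos: [422.8, -1.1, 34.1]
tool_rot: [-1.918, -2.48, 0.023]
ft_force: [-7.9, -2.5, 4.6]
grip_width: 0.1
grasp_force: 3.7
lane rel tin1 -35.69383157371875 -0.4284614110661046 F lane -8.306468045509346 -0.40022796914723613 4.594665297244779 joints [ 0.07  0.94 -0.29  2.28  1.75  0.24 -1.62]
t: 6.43
ee_pos: [423.6, -0.9, 34.1]
tool_rot: [-1.918, -2.48, 0.025]
ft_force: [-6.8, -2.9, 5.4]
grip_width: 0.4
grasp_force: 4.1
lane rel tin1 -34.863020527954305 -0.42313719594324417 F lane -7.342163256054535 -1.059005827877024 5.404312003945947 joints [ 0.06  0.94 -0.28  2.28  1.74  0.23 -1.6 ]
```

```bash
python3 -m pendant '[{"dx":0,"dy":0.001,"dz":0,"ax":0,"ay":0,"az":0,"fingers":0},{"dx":0,"dy":0.001,"dz":0,"ax":0,"ay":0,"az":0,"fingers":0}]';python3 st.py|tail -1
```

```text
t: 6.6
ee_pos: [425.7, -0.4, 34.1]
tool_rot: [-1.918, -2.48, 0.025]
ft_force: [-5.1, -2.7, 5.0]
grip_width: 0.4
grasp_force: 3.8
lane rel tin1 -32.749391161884915 -0.47840661458809014 F lane -5.645128231995427 -1.314074348147228 4.972676600233716 joints [ 0.05  0.94 -0.26  2.27  1.73  0.22 -1.59]
```

```bash
python3 -m pendant '[{"dx":0,"dy":0.001,"dz":0,"ax":0,"ay":0,"az":0,"fingers":0},{"dx":0,"dy":0.001,"dz":0,"ax":0,"ay":0,"az":0,"fingers":0}]';python3 st.py|tail -1; python3 -m pendant '[{"dx":0,"dy":0.001,"dz":0,"ax":0,"ay":0,"az":0,"fingers":0},{"dx":0,"dy":0.001,"dz":0,"ax":0,"ay":0,"az":0,"fingers":0}]';python3 st.py|tail -1
```

```text
t: 6.77
ee_pos: [427.8, 0.2, 34.1]
tool_rot: [-1.918, -2.48, 0.024]
ft_force: [-6.9, -2.3, 5.5]
grip_width: 0.9
grasp_force: 3.7
lane rel tin1 -30.49353082264048 -0.46285211758967293 F lane -7.198507227529404 -0.42629959362168757 5.514778954450757 joints [ 0.04  0.94 -0.25  2.27  1.72  0.21 -1.58]
t: 6.93
ee_pos: [429.7, 0.6, 34.1]
tool_rot: [-1.918, -2.48, 0.024]
ft_force: [-6.8, -4.1, 5.4]
grip_width: 0.6
grasp_force: 3.8
lane rel tin1 -28.547523070187136 -0.5112041774815028 F lane -7.639591569023502 -2.196038290032665 5.352319228820209 joints [ 0.03  0.94 -0.24  2.26  1.7   0.2  -1.56]
```

```bash
python3 -m pendant '[{"dx":0,"dy":0.001,"dz":0,"ax":0,"ay":0,"az":0,"fingers":0},{"dx":0,"dy":0.001,"dz":0,"ax":0,"ay":0,"az":0,"fingers":0},{"dx":0,"dy":0.001,"dz":0,"ax":0,"ay":0,"az":0,"fingers":0}]';python3 st.py|tail -1
```

```text
t: 7.18
ee_pos: [434.5, 2.3, 34.0]
tool_rot: [-1.918, -2.482, 0.02]
ft_force: [-3.6, -1.8, 2.3]
grip_width: 0.6
grasp_force: 2.1
lane rel tin1 -23.452980930782612 -0.0681652366843277 F lane -3.9826096243472255 -0.8433355155754964 2.301962608319558 joints [ 0.02  0.93 -0.22  2.25  1.68  0.18 -1.54]
```

```bash
python3 -m pendant '[{"dx":0,"dy":0.001,"dz":0,"ax":0,"ay":0,"az":0,"fingers":0},{"dx":0,"dy":0.001,"dz":0,"ax":0,"ay":0,"az":0,"fingers":0},{"dx":0,"dy":0.001,"dz":0,"ax":0,"ay":0,"az":0,"fingers":0},{"dx":0,"dy":0.001,"dz":0,"ax":0,"ay":0,"az":0,"fingers":0},{"dx":0,"dy":0.001,"dz":0,"ax":0,"ay":0,"az":0,"fingers":0},{"dx":0,"dy":0.001,"dz":0,"ax":0,"ay":0,"az":0,"fingers":0}]';python3 st.py|tail -1;python3 -m pendant '[{"dx":0,"dy":0.001,"dz":0,"ax":0,"ay":0,"az":0,"fingers":0},{"dx":0,"dy":0.001,"dz":0,"ax":0,"ay":0,"az":0,"fingers":0},{"dx":0,"dy":0.001,"dz":0,"ax":0,"ay":0,"az":0,"fingers":0},{"dx":0,"dy":0.001,"dz":0,"ax":0,"ay":0,"az":0,"fingers":0},{"dx":0,"dy":0.001,"dz":0,"ax":0,"ay":0,"az":0,"fingers":0},{"dx":0,"dy":0.001,"dz":0,"ax":0,"ay":0,"az":0,"fingers":0}]';python3 st.py|tail -1
```

```text
t: 7.68
ee_pos: [440.3, 4.1, 33.9]
tool_rot: [-1.917, -2.482, 0.019]
ft_force: [-6.2, -0.9, 6.1]
grip_width: 0.5
grasp_force: 3.1
lane rel tin1 -17.427088371722462 0.16320298017196938 F lane -6.188905604722626 0.7121856391689707 6.080696621047034 joints [-0.01  0.93 -0.17  2.24  1.61  0.14 -1.48]
t: 8.18
ee_pos: [445.9, 5.5, 33.9]
tool_rot: [-1.917, -2.482, 0.02]
ft_force: [-5.5, -1.9, 5.8]
grip_width: 0.2
grasp_force: 3.5
lane rel tin1 -11.700152643415917 0.05542695148454143 F lane -5.775713012345994 -0.41124374596890484 5.816203720679788 joints [-0.04  0.93 -0.13  2.22  1.5   0.11 -1.37]
```

```bash
python3 -m pendant '[{"dx":0,"dy":0.001,"dz":0,"ax":0,"ay":0,"az":0,"fingers":0},{"dx":0,"dy":0.001,"dz":0,"ax":0,"ay":0,"az":0,"fingers":0},{"dx":0,"dy":0.001,"dz":0,"ax":0,"ay":0,"az":0,"fingers":0},{"dx":0,"dy":0.001,"dz":0,"ax":0,"ay":0,"az":0,"fingers":0}]';python3 st.py|tail -1
```

```text
t: 8.52
ee_pos: [449.5, 6.3, 33.9]
tool_rot: [-1.917, -2.482, 0.021]
ft_force: [-6.0, -0.1, 6.5]
grip_width: 0.5
grasp_force: 3.7
lane rel tin1 -7.9746342954446305 -0.02689339362922853 F lane -5.851418767958055 1.420323458282889 6.500527673492403 joints [-0.04  0.93 -0.13  2.21  1.4   0.12 -1.27]
```

```bash
python3 -m pendant '[{"dx":0,"dy":0.001,"dz":-0.0005,"ax":0,"ay":0,"az":0,"fingers":0},{"dx":0,"dy":0.001,"dz":-0.0005,"ax":0,"ay":0,"az":0,"fingers":0},{"dx":0,"dy":0.001,"dz":0,"ax":0,"ay":0,"az":0,"fingers":0}]';python3 st.py|tail -1;python3 -m pendant '[{"dx":0,"dy":0.001,"dz":0,"ax":0,"ay":0,"az":0,"fingers":0},{"dx":0,"dy":0.001,"dz":0,"ax":0,"ay":0,"az":0,"fingers":0}]';python3 st.py|tail -1
```

```text
t: 8.77
ee_pos: [454.5, 7.8, 34.7]
tool_rot: [-1.918, -2.483, 0.016]
ft_force: [-2.2, -0.7, -0.1]
grip_width: 0.2
grasp_force: 1.1
lane rel tin1 -2.758498280549066 0.12899364551838702 F lane -2.289577516495837 -0.08135714250614623 -0.13325127630295783 joints [-0.02  0.93 -0.17  2.2   1.34  0.14 -1.21]
t: 8.93
ee_pos: [456.2, 8.1, 34.6]
tool_rot: [-1.918, -2.483, 0.017]
ft_force: [-2.0, 0.8, -0.4]
grip_width: 0.1
grasp_force: 1.1
lane rel tin1 -1.0727808456536276 -0.005268830630129176 F lane -1.7556128060293785 1.2774568925879082 -0.3849740956335069 joints [-0.01  0.93 -0.19  2.19  1.32  0.16 -1.18]
```

Relieving the downward load brought the push down to the expected sliding force of about 2 N.

```bash
python3 -m pendant '[{"dx":0,"dy":0.001,"dz":0,"ax":0,"ay":0,"az":0,"fingers":0},{"dx":0,"dy":0.001,"dz":0,"ax":0,"ay":0,"az":0,"fingers":0},{"dx":0,"dy":0.001,"dz":0,"ax":0,"ay":0,"az":0,"fingers":0},{"dx":0,"dy":0.001,"dz":0,"ax":0,"ay":0,"az":0,"fingers":0}]';python3 st.py|tail -1;python3 -m pendant '[{"dx":0,"dy":0.001,"dz":0,"ax":0,"ay":0,"az":0,"fingers":0},{"dx":0,"dy":0.001,"dz":0,"ax":0,"ay":0,"az":0,"fingers":0}]';python3 st.py|tail -1
```

```text
t: 9.27
ee_pos: [459.6, 8.9, 34.6]
tool_rot: [-1.918, -2.482, 0.018]
ft_force: [-3.1, -0.7, -0.3]
grip_width: -0.0
grasp_force: 1.1
lane rel tin1 2.4820568465869384 -0.12149750223274032 F lane -3.1884570410193422 0.16065948924380052 -0.26562346389004493 joints [ 0.01  0.93 -0.21  2.18  1.28  0.18 -1.15]
t: 9.43
ee_pos: [461.5, 9.4, 34.6]
tool_rot: [-1.918, -2.483, 0.018]
ft_force: [-1.8, -0.0, -0.6]
grip_width: 0.5
grasp_force: 1.1
lane rel tin1 4.451339822555367 -0.10984684392043967 F lane -1.7878401790658627 0.42807634876463013 -0.5843977026168365 joints [ 0.02  0.93 -0.23  2.17  1.27  0.2  -1.13]
```

```bash
python3 -m pendant '[{"dx":0,"dy":0.001,"dz":0,"ax":0,"ay":0,"az":0,"fingers":0},{"dx":0,"dy":0.001,"dz":0,"ax":0,"ay":0,"az":0,"fingers":0}]';python3 st.py|tail -1
```

```text
t: 9.6
ee_pos: [463.5, 9.9, 34.6]
tool_rot: [-1.918, -2.482, 0.018]
ft_force: [-1.9, -0.8, -1.2]
grip_width: 0.4
grasp_force: 1.1
lane rel tin1 6.452169389521216 -0.11745783253183585 F lane -2.0774494337308145 -0.2832075842220178 -1.2417673169724084 joints [ 0.02  0.93 -0.24  2.17  1.25  0.21 -1.12]
```

```bash
python3 -m pendant '[{"dx":0,"dy":0.001,"dz":0,"ax":0,"ay":0,"az":0,"fingers":0},{"dx":0,"dy":0.001,"dz":0,"ax":0,"ay":0,"az":0,"fingers":0},{"dx":0,"dy":0.001,"dz":0,"ax":0,"ay":0,"az":0,"fingers":0}]';python3 st.py|tail -1
```

```text
t: 9.85
ee_pos: [466.4, 10.7, 34.6]
tool_rot: [-1.918, -2.482, 0.018]
ft_force: [-1.7, -0.4, 0.4]
grip_width: 0.6
grasp_force: 1.1
lane rel tin1 9.452403529989727 -0.11948813021941046 F lane -1.699808488932574 0.05473039479692302 0.4485003970808773 joints [ 0.03  0.94 -0.26  2.16  1.23  0.22 -1.09]
```

```bash
python3 -m pendant '[{"dx":0,"dy":0.001,"dz":0,"ax":0,"ay":0,"az":0,"fingers":0},{"dx":0,"dy":0.001,"dz":0,"ax":0,"ay":0,"az":0,"fingers":0},{"dx":0,"dy":0.001,"dz":0,"ax":0,"ay":0,"az":0,"fingers":0}]';python3 st.py|tail -1
```

```text
t: 10.1
ee_pos: [469.3, 11.4, 34.5]
tool_rot: [-1.918, -2.482, 0.018]
ft_force: [-2.5, -1.6, -0.1]
grip_width: 0.6
grasp_force: 1.1
lane rel tin1 12.439818351062549 -0.1392454896730349 F lane -2.7963123733020128 -0.8932816686441938 -0.10546282793762411 joints [ 0.04  0.94 -0.27  2.15  1.22  0.24 -1.08]
```

```bash
python3 -m pendant '[{"dx":0,"dy":0.001,"dz":0,"ax":0,"ay":0,"az":0,"fingers":0},{"dx":0,"dy":0.001,"dz":0,"ax":0,"ay":0,"az":0,"fingers":0},{"dx":0,"dy":0.001,"dz":0,"ax":0,"ay":0,"az":0,"fingers":0}]';python3 st.py|tail -1
```

```text
t: 10.35
ee_pos: [472.2, 12.2, 34.5]
tool_rot: [-1.918, -2.482, 0.018]
ft_force: [-2.4, -1.0, -0.0]
grip_width: 0.5
grasp_force: 1.1
lane rel tin1 15.433122991237859 -0.16076794961766203 F lane -2.5694187206228465 -0.34224730535599357 -0.044685474077162876 joints [ 0.05  0.94 -0.29  2.14  1.2   0.25 -1.06]
```

```bash
python3 -m pendant '[{"dx":0,"dy":0.001,"dz":0,"ax":0,"ay":0,"az":0,"fingers":0},{"dx":0,"dy":0.001,"dz":0,"ax":0,"ay":0,"az":0,"fingers":0}]';python3 st.py|tail -1
```

```text
t: 10.52
ee_pos: [474.1, 12.7, 34.5]
tool_rot: [-1.918, -2.482, 0.018]
ft_force: [-2.3, 0.0, -0.4]
grip_width: 0.3
grasp_force: 1.2
lane rel tin1 17.4331007086608 -0.16479329589854094 F lane -2.187758485239324 0.6001015656188318 -0.4464210149430997 joints [ 0.05  0.94 -0.29  2.13  1.19  0.26 -1.05]
```

```bash
python3 -m pendant '[{"dx":0,"dy":0.001,"dz":0,"ax":0,"ay":0,"az":0,"fingers":0},{"dx":0,"dy":0.001,"dz":0,"ax":0,"ay":0,"az":0,"fingers":0}]';python3 st.py|tail -1
```

```text
t: 10.68
ee_pos: [474.7, 12.7, 34.3]
tool_rot: [-1.918, -2.482, 0.022]
ft_force: [-6.3, -0.9, 1.5]
grip_width: 0.5
grasp_force: 3.3
lane rel tin1 18.031702899002184 -0.35221943812607415 F lane -6.366777290180029 0.7210689103150584 1.4695633261378322 joints [ 0.06  0.94 -0.3   2.13  1.18  0.27 -1.04]
```

The force is now climbing, so the row has met the plate.

```bash
python3 -m pendant '[{"dx":0,"dy":0.001,"dz":0,"ax":0,"ay":0,"az":0,"fingers":0},{"dx":0,"dy":0.0003,"dz":0,"ax":0,"ay":0,"az":0,"fingers":0}]';python3 st.py|tail -1
```

```text
t: 10.85
ee_pos: [475.0, 12.6, 34.3]
tool_rot: [-1.917, -2.481, 0.024]
ft_force: [-6.8, -1.8, 1.9]
grip_width: 0.5
grasp_force: 3.7
lane rel tin1 18.309049033854905 -0.488377002767959 F lane -7.063750504673694 0.021193913857041093 1.8658102886510075 joints [ 0.06  0.94 -0.31  2.13  1.17  0.28 -1.03]
```

```bash
python3 -m pendant '[{"dx":0,"dy":0.001,"dz":0,"ax":0,"ay":0,"az":0,"fingers":0},{"dx":0,"dy":0,"dz":0,"ax":0,"ay":0,"az":0,"fingers":0},{"dx":0,"dy":0,"dz":0,"ax":0,"ay":0,"az":0,"fingers":0}]';python3 st.py|tail -1;python3 -m pendant '[{"dx":0,"dy":0.0005,"dz":0,"ax":0,"ay":0,"az":0,"fingers":0},{"dx":0,"dy":0,"dz":0,"ax":0,"ay":0,"az":0,"fingers":0},{"dx":0,"dy":0,"dz":0,"ax":0,"ay":0,"az":0,"fingers":0},{"dx":0,"dy":0,"dz":0,"ax":0,"ay":0,"az":0,"fingers":0},{"dx":0,"dy":0,"dz":0,"ax":0,"ay":0,"az":0,"fingers":0}]';python3 st.py|tail -1
```

```text
t: 11.1
ee_pos: [475.5, 12.6, 34.3]
tool_rot: [-1.917, -2.48, 0.025]
ft_force: [-7.8, -1.8, 2.6]
grip_width: 0.2
grasp_force: 3.9
lane rel tin1 18.73896561584897 -0.5596788410146966 F lane -8.038873439487437 0.2615003704842359 2.6492019272706937 joints [ 0.06  0.94 -0.31  2.13  1.17  0.28 -1.03]
t: 11.52
ee_pos: [475.5, 12.6, 34.2]
tool_rot: [-1.917, -2.48, 0.027]
ft_force: [-8.4, -1.6, 3.5]
grip_width: 0.4
grasp_force: 4.4
lane rel tin1 18.805686621578662 -0.604672657131564 F lane -8.539544918380681 0.5757704296468138 3.4725646587928547 joints [ 0.06  0.94 -0.31  2.12  1.17  0.28 -1.02]
```

```bash
python3 -m pendant '[{"dx":0,"dy":0.0006,"dz":0,"ax":0,"ay":0,"az":0,"fingers":0},{"dx":0,"dy":0,"dz":0,"ax":0,"ay":0,"az":0,"fingers":0},{"dx":0,"dy":0,"dz":0,"ax":0,"ay":0,"az":0,"fingers":0},{"dx":0,"dy":0,"dz":0,"ax":0,"ay":0,"az":0,"fingers":0},{"dx":0,"dy":0,"dz":0,"ax":0,"ay":0,"az":0,"fingers":0},{"dx":0,"dy":0,"dz":0,"ax":0,"ay":0,"az":0,"fingers":0},{"dx":0,"dy":0,"dz":0,"ax":0,"ay":0,"az":0,"fingers":0}]';python3 st.py|tail -1
python3 - <<'E'
from h import *
p=r.grab_frame('top')
cv2.imwrite('pics/t3.png',cv2.resize(p['frame'][120:260,200:300,::-1],None,fx=4,fy=4,interpolation=cv2.INTER_CUBIC))
E
```

```text
t: 12.1
ee_pos: [475.8, 12.6, 34.2]
tool_rot: [-1.917, -2.48, 0.027]
ft_force: [-9.5, -2.5, 3.6]
grip_width: 0.7
grasp_force: 4.7
lane rel tin1 19.03707380629239 -0.655317023442554 F lane -9.862521143591168 0.010488359781229644 3.6018380191945982 joints [ 0.07  0.94 -0.32  2.12  1.16  0.29 -1.02]
```

View pics/t3.png

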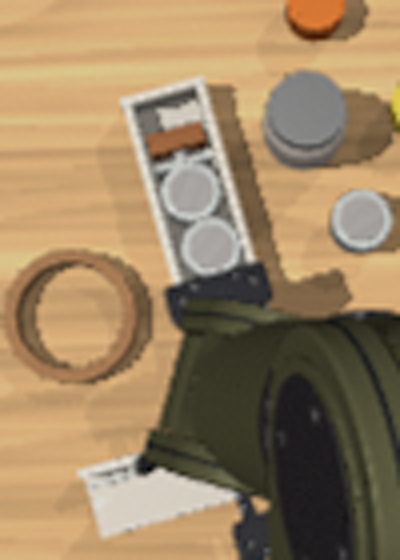

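The fourth and third lids, at (190,190) and (210,245), are touching each other and the sprung plate at (180,160). The push held at about 9.9 N, so step 1 is done. Now I'll ease back, lift, and move over past the knob.

```bash
python3 -m pendant '[{"dx":0,"dy":-0.001,"dz":0,"ax":0,"ay":0,"az":0,"fingers":0},{"dx":0,"dy":-0.001,"dz":0,"ax":0,"ay":0,"az":0,"fingers":0},{"dx":0,"dy":-0.001,"dz":0,"ax":0,"ay":0,"az":0,"fingers":0},{"dx":0,"dy":-0.001,"dz":0,"ax":0,"ay":0,"az":0,"fingers":0},{"dx":0,"dy":-0.002,"dz":0,"ax":0,"ay":0,"az":0,"fingers":0},{"dx":0,"dy":-0.002,"dz":0,"ax":0,"ay":0,"az":0,"fingers":0},{"dx":0,"dy":-0.003,"dz":0,"ax":0,"ay":0,"az":0,"fingers":0},{"dx":0,"dy":-0.003,"dz":0,"ax":0,"ay":0,"az":0,"fingers":0},{"dx":0,"dy":0,"dz":0,"ax":0,"ay":0,"az":0,"fingers":0}]';python3 st.py
python3 -m pendant '[{"dx":0,"dy":0,"dz":-0.015,"ax":0,"ay":0,"az":0,"fingers":0},{"dx":0,"dy":0,"dz":-0.015,"ax":0,"ay":0,"az":0,"fingers":0},{"dx":0,"dy":0,"dz":-0.015,"ax":0,"ay":0,"az":0,"fingers":0},{"dx":0,"dy":0,"dz":-0.015,"ax":0,"ay":0,"az":0,"fingers":0},{"dx":0,"dy":0,"dz":-0.015,"ax":0,"ay":0,"az":0,"fingers":0},{"dx":0,"dy":0,"dz":-0.015,"ax":0,"ay":0,"az":0,"fingers":0},{"dx":0,"dy":0,"dz":0,"ax":0,"ay":0,"az":0,"fingers":0}]';python3 st.py
```

```text
t: 12.9
ee_pos: [465.5, 10.6, 34.7]
tool_rot: [-1.918, -2.483, 0.018]
ft_force: [-0.4, 0.2, -0.6]
grip_width: 0.4
grasp_force: 0.0
t 12.9 ee [465.5  10.6  34.7] yaw_y 14.7 tilt [-0.01  -0.007 -1.   ]
lane rel tin1 8.608692729898461 0.004593208379085485 F lane -0.31243430666242006 0.2521704974449853 -0.5791497244228156 joints [ 0.03  0.94 -0.25  2.16  1.24  0.22 -1.1 ]
t: 13.48
ee_pos: [468.0, 11.4, 126.7]
tool_rot: [-1.921, -2.484, 0.013]
ft_force: [-0.3, 0.5, 0.0]
grip_width: 0.1
grasp_force: 0.0
t 13.48 ee [468.   11.4 126.7] yaw_y 14.6 tilt [-0.006 -0.006 -1.   ]
lane rel tin1 11.243466842736094 0.08946518962829517 F lane -0.1450399634779288 0.5206451322335031 0.0033303241746442855 joints [ 0.21  0.78 -0.54  2.13  0.9   0.49 -0.79]
```

View pics/s2c.png

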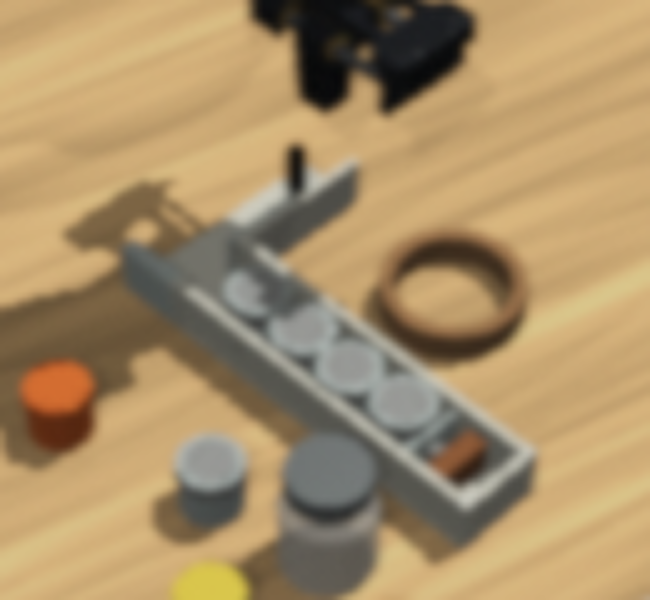

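The four lids, at (250,290), (303,328), (350,365) and (403,400), stand closed up against the plate. The knob is at (297,170), with the fingers beyond it on its free side. Next I'll lower to knob height.

```bash
python3 -m pendant '[{"dx":0.002,"dy":0,"dz":0.01,"ax":0,"ay":0,"az":0,"fingers":0},{"dx":0,"dy":0,"dz":0.01,"ax":0,"ay":0,"az":0,"fingers":0},{"dx":0,"dy":0,"dz":0.01,"ax":0,"ay":0,"az":0,"fingers":0},{"dx":0,"dy":0,"dz":0.01,"ax":0,"ay":0,"az":0,"fingers":0},{"dx":0,"dy":0,"dz":0.009,"ax":0,"ay":0,"az":0,"fingers":0},{"dx":0,"dy":0,"dz":0,"ax":0,"ay":0,"az":0,"fingers":0},{"dx":0,"dy":0,"dz":0,"ax":0,"ay":0,"az":0,"fingers":0}]';python3 st.py
```

```text
t: 14.88
ee_pos: [435.3, 112.3, 75.0]
tool_rot: [-1.92, -2.482, 0.02]
ft_force: [-0.4, -0.2, -0.5]
grip_width: 0.7
grasp_force: 0.0
t 14.88 ee [435.3 112.3  75. ] yaw_y 14.5 tilt [-0.011 -0.008 -1.   ]
lane rel tin1 5.335262670701 106.03374608086132 F lane -0.4795034181113202 -0.11537520178075751 -0.47836371114491427 joints [-0.15  0.85 -0.33  2.2   1.1   0.28 -1.21]
```

```bash
python3 -m pendant '[{"dx":-0.0015,"dy":0,"dz":0,"ax":0,"ay":0,"az":0,"fingers":0},{"dx":-0.0015,"dy":0,"dz":0,"ax":0,"ay":0,"az":0,"fingers":0},{"dx":-0.0015,"dy":0,"dz":0,"ax":0,"ay":0,"az":0,"fingers":0},{"dx":-0.0015,"dy":0,"dz":0,"ax":0,"ay":0,"az":0,"fingers":0},{"dx":-0.0015,"dy":0,"dz":0,"ax":0,"ay":0,"az":0,"fingers":0},{"dx":-0.0015,"dy":0,"dz":0,"ax":0,"ay":0,"az":0,"fingers":0},{"dx":-0.0015,"dy":0,"dz":0,"ax":0,"ay":0,"az":0,"fingers":0}]';python3 st.py|tail -1;python3 -m pendant '[{"dx":-0.0015,"dy":0,"dz":0,"ax":0,"ay":0,"az":0,"fingers":0},{"dx":-0.0015,"dy":0,"dz":0,"ax":0,"ay":0,"az":0,"fingers":0},{"dx":-0.0015,"dy":0,"dz":0,"ax":0,"ay":0,"az":0,"fingers":0},{"dx":-0.0015,"dy":0,"dz":0,"ax":0,"ay":0,"az":0,"fingers":0}]';python3 st.py|tail -1
```

```text
t: 15.47
ee_pos: [438.0, 103.0, 75.4]
tool_rot: [-1.918, -2.482, 0.018]
ft_force: [0.2, -0.4, 0.2]
grip_width: 0.7
grasp_force: 0.0
lane rel tin1 5.608113307720156 96.34587686521434 F lane 0.12415654323743447 -0.4178876955484783 0.18186354239783278 joints [-0.13  0.85 -0.33  2.2   1.1   0.28 -1.19]
t: 15.8
ee_pos: [439.3, 98.0, 75.3]
tool_rot: [-1.916, -2.483, 0.017]
ft_force: [-0.7, 1.5, 0.4]
grip_width: 0.2
grasp_force: 1.3
lane rel tin1 5.556512829322497 91.21104304333736 F lane -0.2883347906031902 1.6222026728463506 0.3769654166307917 joints [-0.12  0.85 -0.33  2.2   1.1   0.28 -1.17]
```

```bash
python3 -m pendant '[{"dx":-0.002,"dy":0,"dz":0,"ax":0,"ay":0,"az":0,"fingers":0},{"dx":-0.002,"dy":0,"dz":0,"ax":0,"ay":0,"az":0,"fingers":0},{"dx":-0.002,"dy":0,"dz":0,"ax":0,"ay":0,"az":0,"fingers":0},{"dx":-0.002,"dy":0,"dz":0,"ax":0,"ay":0,"az":0,"fingers":0}]';python3 st.py|tail -1;python3 -m pendant '[{"dx":-0.002,"dy":0,"dz":0,"ax":0,"ay":0,"az":0,"fingers":0},{"dx":-0.002,"dy":0,"dz":0,"ax":0,"ay":0,"az":0,"fingers":0},{"dx":-0.002,"dy":0,"dz":0,"ax":0,"ay":0,"az":0,"fingers":0},{"dx":-0.002,"dy":0,"dz":0,"ax":0,"ay":0,"az":0,"fingers":0},{"dx":-0.002,"dy":0,"dz":0,"ax":0,"ay":0,"az":0,"fingers":0},{"dx":-0.002,"dy":0,"dz":0,"ax":0,"ay":0,"az":0,"fingers":0}]';python3 st.py|tail -1
```

```text
t: 16.13
ee_pos: [441.5, 89.4, 75.3]
tool_rot: [-1.918, -2.482, 0.018]
ft_force: [-1.9, 2.5, 1.0]
grip_width: 0.5
grasp_force: 1.3
lane rel tin1 5.506887371579571 82.33897562541082 F lane -1.1852633490882993 2.925978413929258 0.9554402378236739 joints [-0.1   0.85 -0.34  2.2   1.1   0.29 -1.16]
t: 16.63
ee_pos: [444.5, 77.8, 75.4]
tool_rot: [-1.918, -2.482, 0.018]
ft_force: [-1.1, 1.9, -0.3]
grip_width: 0.5
grasp_force: 1.3
lane rel tin1 5.451886264602994 70.34848264701087 F lane -0.6218869732025708 2.133885700537131 -0.33873491995605154 joints [-0.07  0.85 -0.34  2.2   1.1   0.29 -1.13]
```

```bash
python3 -m pendant '[{"dx":-0.0015,"dy":0,"dz":0,"ax":0,"ay":0,"az":0,"fingers":0},{"dx":-0.0015,"dy":0,"dz":0,"ax":0,"ay":0,"az":0,"fingers":0},{"dx":-0.001,"dy":0,"dz":0,"ax":0,"ay":0,"az":0,"fingers":0},{"dx":-0.001,"dy":0,"dz":0,"ax":0,"ay":0,"az":0,"fingers":0},{"dx":-0.001,"dy":0,"dz":0,"ax":0,"ay":0,"az":0,"fingers":0},{"dx":-0.001,"dy":0,"dz":0,"ax":0,"ay":0,"az":0,"fingers":0},{"dx":-0.001,"dy":0,"dz":0,"ax":0,"ay":0,"az":0,"fingers":0}]';python3 st.py|tail -1
```

```text
t: 17.22
ee_pos: [446.4, 70.2, 75.4]
tool_rot: [-1.918, -2.483, 0.018]
ft_force: [-0.9, 2.8, -0.5]
grip_width: 0.4
grasp_force: 1.2
lane rel tin1 5.367651119704061 62.50610045043621 F lane -0.16317253776712118 2.900142437606496 -0.4670048533815199 joints [-0.05  0.85 -0.35  2.19  1.1   0.29 -1.11]
```

```bash
python3 -m pendant '[{"dx":-0.001,"dy":0,"dz":0,"ax":0,"ay":0,"az":0,"fingers":0},{"dx":-0.001,"dy":0,"dz":0,"ax":0,"ay":0,"az":0,"fingers":0},{"dx":-0.001,"dy":0,"dz":0,"ax":0,"ay":0,"az":0,"fingers":0}]';python3 st.py|tail -1
```

```text
t: 17.47
ee_pos: [447.2, 67.2, 75.4]
tool_rot: [-1.918, -2.482, 0.018]
ft_force: [-0.9, 2.0, -1.1]
grip_width: 0.2
grasp_force: 1.2
lane rel tin1 5.363385878111166 59.42971117150651 F lane -0.3738812933890725 2.142570984443119 -1.1075339737997842 joints [-0.04  0.85 -0.35  2.19  1.1   0.3  -1.1 ]
```

```bash
python3 -m pendant '[{"dx":-0.001,"dy":0,"dz":0,"ax":0,"ay":0,"az":0,"fingers":0},{"dx":-0.001,"dy":0,"dz":0,"ax":0,"ay":0,"az":0,"fingers":0},{"dx":-0.001,"dy":0,"dz":0,"ax":0,"ay":0,"az":0,"fingers":0}]';python3 st.py|tail -1
```

```text
t: 17.72
ee_pos: [448.0, 64.3, 75.4]
tool_rot: [-1.918, -2.482, 0.018]
ft_force: [0.0, 2.5, -0.0]
grip_width: 0.5
grasp_force: 1.2
lane rel tin1 5.360890527982011 56.428303806917924 F lane 0.6334657570940702 2.3804033291162003 -0.03764418784549273 joints [-0.03  0.85 -0.35  2.19  1.1   0.3  -1.1 ]
```

```bash
python3 -m pendant '[{"dx":-0.001,"dy":0,"dz":0,"ax":0,"ay":0,"az":0,"fingers":0},{"dx":-0.001,"dy":0,"dz":0,"ax":0,"ay":0,"az":0,"fingers":0}]';python3 st.py|tail -1
```

```text
t: 17.88
ee_pos: [448.5, 62.4, 75.4]
tool_rot: [-1.918, -2.482, 0.018]
ft_force: [-1.2, 1.7, -2.0]
grip_width: 0.5
grasp_force: 1.2
lane rel tin1 5.339396513617705 54.429827571827545 F lane -0.6843410866636945 1.9734569553605308 -1.9996328013795717 joints [-0.03  0.85 -0.35  2.19  1.1   0.3  -1.09]
```

```bash
python3 -m pendant '[{"dx":-0.001,"dy":0,"dz":0,"ax":0,"ay":0,"az":0,"fingers":0},{"dx":-0.001,"dy":0,"dz":0,"ax":0,"ay":0,"az":0,"fingers":0}]';python3 st.py|tail -1
```

```text
t: 18.05
ee_pos: [448.7, 61.4, 75.4]
tool_rot: [-1.916, -2.482, 0.016]
ft_force: [-2.8, 4.9, -1.4]
grip_width: 0.4
grasp_force: 3.1
lane rel tin1 5.357731904527079 53.44778821898286 F lane -1.4179497032648842 5.444297885289713 -1.3682435806606907 joints [-0.02  0.85 -0.35  2.19  1.1   0.3  -1.09]
```

```bash
python3 -m pendant '[{"dx":-0.001,"dy":0,"dz":0,"ax":0,"ay":0,"az":0,"fingers":0},{"dx":-0.001,"dy":0,"dz":0,"ax":0,"ay":0,"az":0,"fingers":0}]';python3 st.py|tail -1
```

```text
t: 18.22
ee_pos: [448.8, 61.3, 75.5]
tool_rot: [-1.913, -2.482, 0.012]
ft_force: [-4.5, 8.7, -1.0]
grip_width: 0.2
grasp_force: 4.8
lane rel tin1 5.37472335510708 53.288511846389795 F lane -2.1452484257084032 9.563090636630756 -1.04556654916509 joints [-0.02  0.86 -0.36  2.19  1.1   0.3  -1.08]
```

The gate is home: firm stop at about 9.5 N. I'll hold briefly, back off, lift and check.

```bash
python3 -m pendant '[{"dx":0,"dy":0,"dz":0,"ax":0,"ay":0,"az":0,"fingers":0},{"dx":0,"dy":0,"dz":0,"ax":0,"ay":0,"az":0,"fingers":0},{"dx":0,"dy":0,"dz":0,"ax":0,"ay":0,"az":0,"fingers":0},{"dx":0.002,"dy":0,"dz":0,"ax":0,"ay":0,"az":0,"fingers":0},{"dx":0.003,"dy":0,"dz":0,"ax":0,"ay":0,"az":0,"fingers":0},{"dx":0.005,"dy":0,"dz":0,"ax":0,"ay":0,"az":0,"fingers":0},{"dx":0.008,"dy":0,"dz":0,"ax":0,"ay":0,"az":0,"fingers":0},{"dx":0,"dy":0,"dz":-0.02,"ax":0,"ay":0,"az":0,"fingers":0},{"dx":0,"dy":0,"dz":-0.02,"ax":0,"ay":0,"az":0,"fingers":0},{"dx":0.02,"dy":0,"dz":-0.02,"ax":0,"ay":0,"az":0,"fingers":0},{"dx":0.02,"dy":0,"dz":-0.02,"ax":0,"ay":0,"az":0,"fingers":0},{"dx":0.02,"dy":0,"dz":-0.02,"ax":0,"ay":0,"az":0,"fingers":0}]'; python3 -m pendant '[{"dx":0.03,"dy":0,"dz":-0.02,"ax":0,"ay":0,"az":0,"fingers":0},{"dx":0.03,"dy":0,"dz":-0.02,"ax":0,"ay":0,"az":0,"fingers":0},{"dx":0,"dy":0,"dz":0,"ax":0,"ay":0,"az":0,"fingers":0}]';python3 st.py
python3 - <<'E'
from h import *
p=r.grab_frame('scene'); K=cv2.resize(p['frame'][120:240,190:320,::-1],None,fx=5,fy=5,interpolation=cv2.INTER_CUBIC);cv2.imwrite('pics/s3c.png',K)
E
```

```text
t: 19.22
ee_pos: [430.6, 135.2, 176.2]
tool_rot: [-1.92, -2.482, 0.019]
ft_force: [0.8, 0.4, 0.2]
grip_width: 0.4
grasp_force: 0.0
t: 19.47
ee_pos: [416.1, 201.3, 218.9]
tool_rot: [-1.908, -2.489, -0.0]
ft_force: [0.9, 0.7, 0.6]
grip_width: 0.5
grasp_force: 0.0
t 19.47 ee [416.1 201.3 218.9] yaw_y 15.1 tilt [-0.004  0.003 -1.   ]
lane rel tin1 9.556545653203397 197.04388962347986 F lane 1.0479025699374807 0.4896048320316756 0.6361566402501108 joints [-0.1   0.63 -0.7   2.07  0.65  0.67 -0.98]
```

View pics/s3c.png

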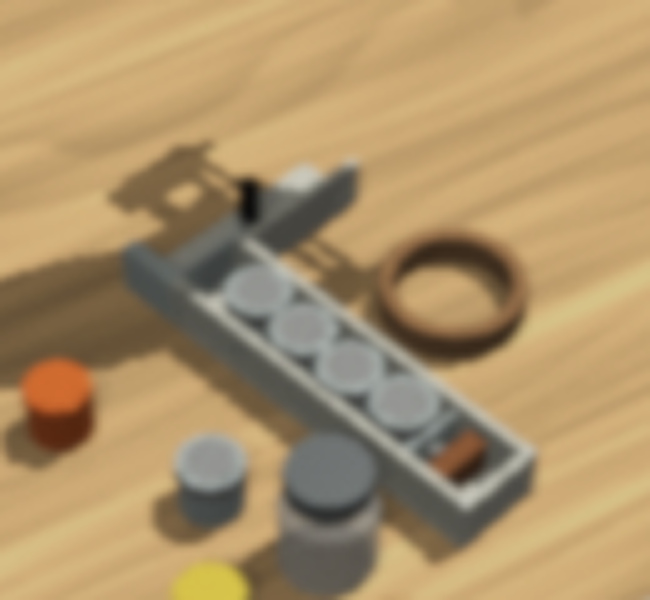

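The gate now spans the mouth from about (245,235) to (185,285), with the knob at (250,200). The four lids, from (257,290) to (403,400), are closed up against the plate, and the tape roll, jar and spare tin have not moved.

```bash
python3 -c "
from station import r
print(r.finish_job())"
```

```text
the job is handed in; nothing more can be done
None
```

The front tin is back through the mouth, the row was pressed against the end plate at about 9.9 N, and the gate is shut to its stop at about 9.5 N. The bystanders in view had not moved, and the job is handed in, though no verdict came back.

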